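# Raise the roller-lane barrier and push the mould insert through

### The job

Push the lane's counterweighted barrier arm up past its balance point so that it stays raised, then push the waiting mould insert along the rollers, under the raised arm, until it rests against the end stop. Only push, and lightly: do not lift the insert or shove it so that it slams, and leave the other things on the bench where they are.

Things in the scene. Friction and masses are not known exactly. Their poses are not given: they have to be found in the camera images.
- lane: Roller lane fixed to the bench, 136 mm wide, 440 mm long: freely turning 20 mm steel rollers between two guiding side channels 112 mm apart inside. Origin on the bench under its middle; x across the lane (away from the robot at yaw 0), y along it from the open end (y = -220 mm) to the end stop, z up. Roller tops at z = 60 mm, channel tops 65 mm. Nothing blocks the open end.
- stop_face (a point): Middle of the contact face of the end stop, two rubber buffers on a steel plate at the lane's +y end (lane x 0, y 190 mm, z 76 mm; plate top z = 90 mm). The face looks along the lane's -y.
- barrier (a joint): Angle of the barrier arm, rad: 0 = lowered, level across the lane; 1.6 = fully raised, upright on its stop. A weight on a cranked stalk makes it fall back to 0 below about 0.7 rad and swing over to 1.6 by itself (about 1 s) beyond that. Takes about 1.5 N upward at the grip at first, less higher up; the hinge is damped.
- barrier_pivot (a point): Hinge axis of the barrier arm, 100 mm above the bench on the far side of the lane (lane x 125 mm, y 0); the axis is parallel to the lane's y and the free end swings up and away from the robot. The dark steel weight, 56 mm across, 30 mm thick, stands 95 mm from the axis above the pivot while the arm is down; raised, it lies low behind the post.
- barrier_grip (a point): Middle of the ribbed rubber grip at the free (near) end of the barrier arm, on its centre line, 237 mm from the pivot axis; moves with the arm. Grip 28 mm across, 74 mm long, its end 275 mm from the axis; the rest of the arm is a 22 mm steel tube. Lowered, the grip overhangs the near channel with 86 mm of clear height beneath it.
- insert: Aluminium mould insert, a plate 100 mm (its x, across the lane) x 80 mm (its y, along the lane) x 38 mm, with a round copper-coloured core 52 mm across, 15 mm high, on top; about 0.85 kg. Lies loose on the rollers on the open-end side of the barrier. Origin at the centre of its underside, z up. Against the stop its origin is at lane y = 150 mm.
- locating_ring: Steel ring lying on the bench, 90 mm across, 14 mm high. Bystander. Origin at its underside, as for the others.
- tub: White plastic tub standing on the bench, 96 mm across, 55 mm high. Bystander.
- guide_pin: Steel guide pin standing on its 34 mm flange, 82 mm high. Bystander.
- spray: Grey spray can, 60 mm across, 160 mm high, on the far side of the lane. Bystander.
- cap_screw: Large dark socket screw standing on its 28 mm head, 68 mm high. Bystander.
- nipple: Brass hose nipple standing on the bench, 26 mm across, 43 mm high. Bystander.
- spanner: Steel spanner lying on the bench, 190 mm long. Bystander.
Not all that is in view belongs to the job. What is shaped like the insert but blue, green or pink is not meant.

How it is judged:
By the outcome, as a careful person would: the job done as asked, in the order asked, and still so for the second after the job is handed in, with the robot touching nothing.
It also fails if it takes over 64 s, if anything falls off the work surface, if the arm or the gripper's body presses on something with over 40 N, if the wrist force passes 120 N, or if a joint passes its speed limit or range.

### The arm

A 6-joint arm with a two-finger parallel gripper is mounted at the origin on the work surface. World frame = base frame: x ahead of the robot, y to its left, z up, the work surface at z = 0. Lengths are in m, angles in rad, forces in N, time in s.
With the tool pointing down it reaches from about 0.225 to 0.875 m from the base axis. Payload 3.4 kg.
Tool frame: the origin (TCP) lies between the finger pads; the fingertips stand 25 mm ahead of it and the grasp point (between the pads) lies 6 mm ahead of it (manip.tips_ahead is the distance from the TCP to the fingertips, in m); z points along the fingers, x is the direction in which the jaws open and shut, and the axes are right-handed (so a half turn about z gives the same grasp; the last joint's range is limited). The gripper opens to 85 mm and grips with 20 to 120 N. Pads are 22 mm wide; open, the fingers measure 114 mm over their backs; the gripper's body (76 mm by 85 mm) begins 54 mm behind the grasp point. The pads swing forward as they close: fully open they stand 13 mm farther back than shut.
Start: joints at [-1.428, 0.276, 1.505, -0, 1.361, -0.121], TCP at [0.15, -0.555, 0.256] pointing down, gripper open.
Joint ranges: [-2.89, 2.89], [-0.75, 2.08], [0.22, 2.7], [-1.18, 4.32], [0.11, 2.71], [-2.7, 2.7]. Speed limits (rad/s): [2.57, 2.57, 3.14, 3.14, 3.14, 3.14].

### API

Orientations are given as a unit quaternion [w, x, y, z].
In Python, from rig import manip gives the robot as it stands. The module is installed in compiled form; this text tells all that it offers.
- The arm moves only by the tool send_rows, never from a script. Its argument "plan" is a list of rows, each an object with "linear": the shift along the tool's x, y, z in m, a list of three; "delta_rot": the turn, a rotation vector about the tool's x, y, z in degrees, a list of three; "fingers": the finger opening in m, from 0 to 0.0854. A call has 1 to 12 rows; each row shifts and turns the pose as measured when the row begins, along the tool's axes as they then stand; what a row does not reach is not made up. A row lasts 1/12 s, in which the tool goes at most 41.7 mm and 7.16 degrees, less where a joint would pass 70% of its speed; a pose out of reach is approached as far as the arm can. A call with a gripper value outside its range is refused whole. The fingers move at their own pace and stop on an object; "force" is the grip in N (left out, the last holds). Time passes only in rows, so rows that do not move let the fingers close. It gives the time, the measured TCP pose, the force and the opening at its end, in the units of the state.
- manip.get_state(): the state, without advancing time (a new reading comes with each control period).
- manip.get_image(name): name is "scene" or "top"; returns the picture (420x560x3 uint8, red, green, blue); there is no depth.
- manip.camera_info(name): a dict with "K" (3x3 intrinsics, pixels), "dist" ([k1, k2, p1, p2, k3] as OpenCV has them; the pictures are not rectified), "rvec" (rotation vector, rad) and "tvec" (3), from world to camera coordinates, as OpenCV has them. Camera axes: x right, y down, z forward; pixel columns grow to the right and rows downward; lengths in m; the calibration is good to about 2 mm. A picture is of the moment at which its call begins. camera_info takes no time and is no camera call.
- manip.sign_off(): hands the job in, once; it reports no verdict.
Trained networks look in the newest picture that a camera, given by its name, has taken for a name from the list of things; names that differ only in an ending like _2 or _b are one class to them, and where a whole thing is asked for, a point or a joint stands for the part that bears it (a point fixed in the world has none). Each returns a list of dicts, best first, with "p" (0 to 1); they miss things now and then, are a little off and sometimes report something else, mostly with a low value. They report only what shows in the picture. A call takes as long as a camera call. They do not tell look-alikes from the thing itself.
- manip.find_in(thing, camera): "extent" ([left, top, right, bottom] in pixels, round what is visible of it).
- manip.masks_of(thing, camera): "pixels" (420x560 bool, what is visible of it) and "extent" ([left, top, right, bottom] in pixels, round what is visible of it).
The state is a dict: "clock": time; "qpos": joint angles; "qd": joint speeds; "effort": joint torques, N m; "position": TCP position; "ee_rot": TCP orientation; "contact_force": force on the tool from outside, world axes, zero at the start; "moment": the same for the moment, N m; "width": finger opening in m.
Only numpy, scipy, OpenCV 4.12 (cv2) and the standard library are available. Lean on these libraries where they do the work, as an engineer would, in place of code of your own. Each camera call takes 0.05 s, during which the arm holds its last target. There are 200 camera calls.

## Working session

There is one attempt and no reset: what is moved stays moved. The work goes in short steps, Python scripts to look and compute and a tool call to move; the robot and the scene stay as the last step left them, time stands still between calls to the robot, and variables do not carry over. Pictures are saved under pics/ and viewed, about 8 in all and at most 12, crops included, and the job is handed in when it is done.

Besides the shell and the picture viewer there is one more tool, called as name([rows], argument=value, ...), one row to a line, values as JSON. send_rows: Moves the arm, as the interface text tells. Its arguments: {"type":"object","properties":{"plan":{"type":"array","items":{"type":"object","properties":{"linear":{"type":"array","items":{"type":"number"}},"delta_rot":{"type":"array","items":{"type":"number"}},"fingers":{"type":"number"}}}},"force":{"type":"number"}},"required":["plan"]}

```bash
mkdir -p pics; python3 - <<'E'
from rig import manip
import cv2
for n in("scene","top"):
    cv2.imwrite(f"pics/{n}0.png",cv2.cvtColor(manip.get_image(n),cv2.COLOR_RGB2BGR))
    c=manip.camera_info(n);print({k:[[round(float(v),3) for v in r] for r in __import__('numpy').atleast_2d(c[k])] for k in("K","dist","rvec","tvec")})
    for t in("insert","barrier_grip","lane","barrier_pivot"):
        print(n,t,[(round(float(d["p"]),2),[int(v) for v in d["extent"]]) for d in manip.find_in(t,n)])
s=manip.get_state();print(s["clock"],s["position"],s["ee_rot"],s["width"],manip.tips_ahead)
E
```

```text
{'K': [[386.63, 0.0, 283.896], [0.0, 386.63, 209.175], [0.0, 0.0, 1.0]], 'dist': [[0.032, 0.0, 0.0, 0.0, 0.0]], 'rvec': [[2.428, 0.66, -0.196]], 'tvec': [[-0.522, -0.159, 1.237]]}
scene insert [(0.95, [147, 276, 196, 325]), (0.93, [258, 339, 313, 399]), (0.76, [130, 348, 194, 404]), (0.63, [239, 221, 290, 266]), (0.6, [205, 168, 250, 202]), (0.53, [183, 222, 217, 252])]
scene barrier_grip [(0.58, [237, 182, 357, 245])]
scene lane [(0.6, [209, 157, 355, 309])]
scene barrier_pivot [(0.96, [209, 154, 361, 304]), (0.18, [283, 268, 313, 318])]
{'K': [[522.49, 0.0, 285.001], [0.0, 522.49, 216.536], [0.0, 0.0, 1.0]], 'dist': [[-0.044, 0.0, 0.0, 0.0, 0.0]], 'rvec': [[2.113, -2.108, 0.184]], 'tvec': [[0.074, 0.578, 1.762]]}
top insert [(0.72, [371, 152, 403, 182]), (0.67, [316, 198, 335, 230]), (0.66, [265, 262, 295, 297]), (0.64, [416, 209, 442, 245]), (0.59, [374, 235, 408, 269])]
top barrier_grip [(0.75, [297, 151, 314, 256])]
top lane [(0.88, [235, 150, 364, 255])]
top barrier_pivot [(0.85, [236, 150, 362, 253]), (0.68, [271, 173, 277, 184])]
0.5 [ 0.14993474 -0.5551322   0.25629101] [ 5.59343095e-06  7.93956115e-01 -6.07975071e-01  1.85448316e-05] 0.08553303108384067 0.025
```

View pics/scene0.png

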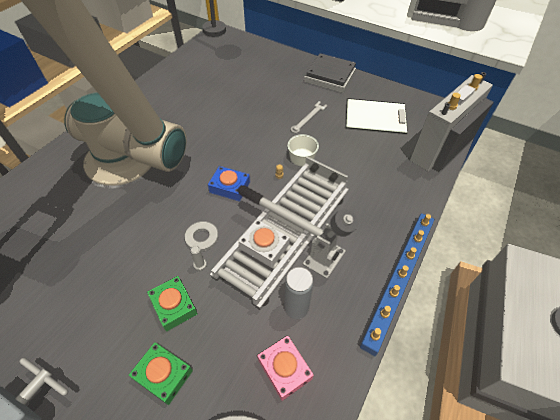

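View pics/top0.png

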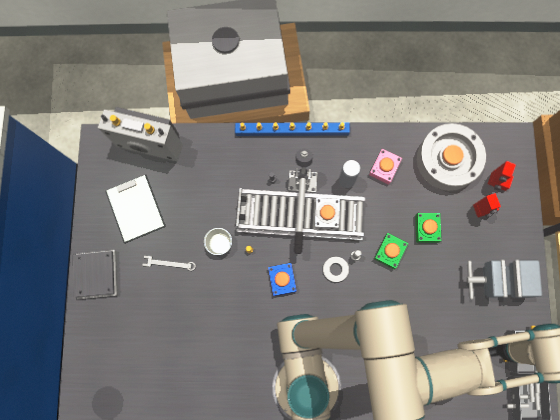

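The scene view shows the metallic insert on the lane at (264,238), beside the barrier. In the top view it is at (327,212). The look-alikes are blue (282,279), green (391,250) and (429,227), and pink (385,166). Only the silver one on the rollers fits the description. I'll confirm it in an enlarged crop and measure the lane there.

```bash
cat > h.py <<'E'
from rig import manip
import cv2,numpy as np
def cam(n):
    c=manip.camera_info(n);return [np.array(c[k],float) for k in("K","dist","rvec","tvec")]
def w(n,px,z):
    K,d,r,t=cam(n);u=cv2.undistortPoints(np.array(px,float).reshape(-1,1,2),K,d).reshape(-1,2)
    R=cv2.Rodrigues(r)[0];C=-R.T@t.ravel()
    D=np.c_[u,np.ones(len(u))]@R
    return C+D*((z-C[2])/D[:,2])[:,None]
def proj(n,P):
    K,d,r,t=cam(n);return cv2.projectPoints(np.array(P,float).reshape(-1,3),r,t,K,d)[0].reshape(-1,2)
def crop(n,x0,y0,x1,y1,s,f,im=None):
    im=manip.get_image(n) if im is None else im
    c=cv2.resize(im[y0:y1,x0:x1],None,fx=s,fy=s,interpolation=cv2.INTER_CUBIC)
    cv2.imwrite(f,cv2.cvtColor(c,cv2.COLOR_RGB2BGR))
E
python3 - <<'E'
from h import *
crop("top",225,140,375,300-50,5,"pics/c1.png")
for t,z in(("lane",.065),("insert",.053),("locating_ring",.0),("tub",.0),("guide_pin",.08),("spray",.16),("cap_screw",.06),("nipple",.04),("barrier_grip",.11)):
    for d in manip.masks_of(t,"top")[:3]:
        m=d["pixels"];ys,xs=np.nonzero(m);r=cv2.minAreaRect(np.c_[xs,ys].astype(np.float32))
        print(t,round(float(d["p"]),2),w("top",[(xs.mean(),ys.mean())],z).round(3)[0],[round(float(v),1) for v in (*r[0],*r[1],r[2])])
        if t=="lane": print(w("top",cv2.boxPoints(r),z).round(3))
E
```

```text
lane 0.65 [0.606 0.033 0.065] [300.4, 200.9, 125.0, 104.4, 3.1]
[[ 0.46   0.245  0.065]
 [ 0.835  0.234  0.065]
 [ 0.809 -0.21   0.065]
 [ 0.438 -0.181  0.065]]
insert 0.87 [ 0.538 -0.421  0.053] [428.5, 228.0, 30.0, 27.0, 90.0]
insert 0.86 [ 0.592 -0.069  0.053] [326.0, 212.5, 31.0, 24.0, 90.0]
insert 0.83 [ 0.459 -0.287  0.053] [390.2, 250.5, 24.9, 30.0, 28.3]
locating_ring 0.59 [ 0.401 -0.101  0.   ] [335.0, 269.0, 24.0, 24.0, 90.0]
tub 0.67 [0.734 0.123 0.   ] [272.5, 177.0, 10.0, 7.0, 90.0]
tub 0.63 [0.499 0.316 0.   ] [218.0, 241.0, 26.0, 26.0, 90.0]
guide_pin 0.38 [ 0.441 -0.163  0.08 ] [355.0, 255.0, 8.0, 8.0, 90.0]
spray 0.97 [ 0.704 -0.139  0.16 ] [348.9, 173.8, 18.3, 28.7, 16.7]
spray 0.75 [0.585 0.033 0.16 ] [297.2, 201.7, 100.9, 130.0, 77.1]
cap_screw 0.39 [0.72  0.121 0.06 ] [272.0, 176.5, 9.0, 6.0, 90.0]
nipple 0.62 [0.413 0.466 0.04 ] [170.3, 263.5, 48.1, 8.4, 6.5]
nipple 0.42 [0.465 0.198 0.04 ] [249.5, 249.0, 4.9, 4.9, 45.0]
nipple 0.28 [0.611 0.033 0.04 ] [304.9, 202.5, 130.9, 101.3, 21.1]
barrier_grip 0.61 [0.65  0.019 0.11 ] [302.5, 201.0, 16.1, 104.1, 0.6]
barrier_grip 0.31 [ 0.391 -0.092  0.11 ] [334.5, 269.0, 24.0, 23.0, 90.0]
```

View pics/c1.png

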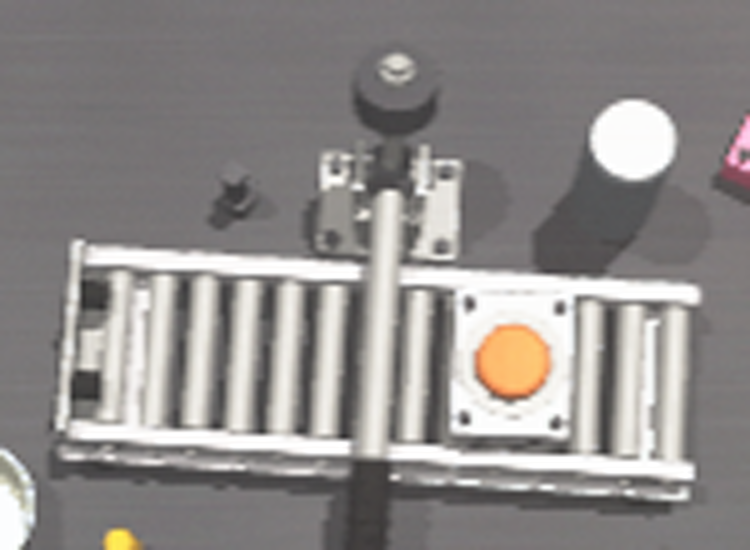

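The crop confirms it: a silver plate with a copper core on the rollers, at about (513,362), i.e. top-view pixel (327.6,212.4). The barrier tube crosses at crop x≈380. The stop is on the left and the open end on the right.

```bash
python3 - <<'E'
from h import *
f=lambda l:[(225+(x+.5)/5-.5,140+(y+.5)/5-.5) for x,y in l]
print("rails FL FR NL NR",w("top",f([(85,243),(700,287),(65,442),(693,480)]),.065).round(4))
print("inner FL FR NL NR",w("top",f([(85,268),(700,304),(72,424),(693,462)]),.065).round(4))
print("stop plate top",w("top",f([(78,243),(62,430)]),.09).round(4))
print("insert corners(z.098)",w("top",f([(455,289),(576,294),(450,434),(570,440)]),.098).round(4), "core",w("top",f([(513,361)]),.113).round(4))
print("tube (z~.111)",w("top",f([(388,195),(372,455)]),.111).round(4))
im=manip.get_image("scene"); crop("scene",200,150,370,310,4,"pics/c2.png",im)
E
```

```text
rails FL FR NL NR [[ 0.6775  0.2275  0.065 ]
 [ 0.6456 -0.2024  0.065 ]
 [ 0.5357  0.2385  0.065 ]
 [ 0.5095 -0.1941  0.065 ]]
inner FL FR NL NR [[ 0.6595  0.2271  0.065 ]
 [ 0.6334 -0.2021  0.065 ]
 [ 0.5484  0.2339  0.065 ]
 [ 0.522  -0.1944  0.065 ]]
stop plate top [[0.6712 0.2297 0.09  ]
 [0.5397 0.2379 0.09  ]]
insert corners(z.098) [[ 0.6365 -0.0304  0.098 ]
 [ 0.6329 -0.1131  0.098 ]
 [ 0.5357 -0.0263  0.098 ]
 [ 0.5316 -0.1074  0.098 ]] core [[ 0.5831 -0.0686  0.113 ]]
tube (z~.111) [[0.6995 0.0154 0.111 ]
 [0.519  0.0266 0.111 ]]
```

View pics/c2.png

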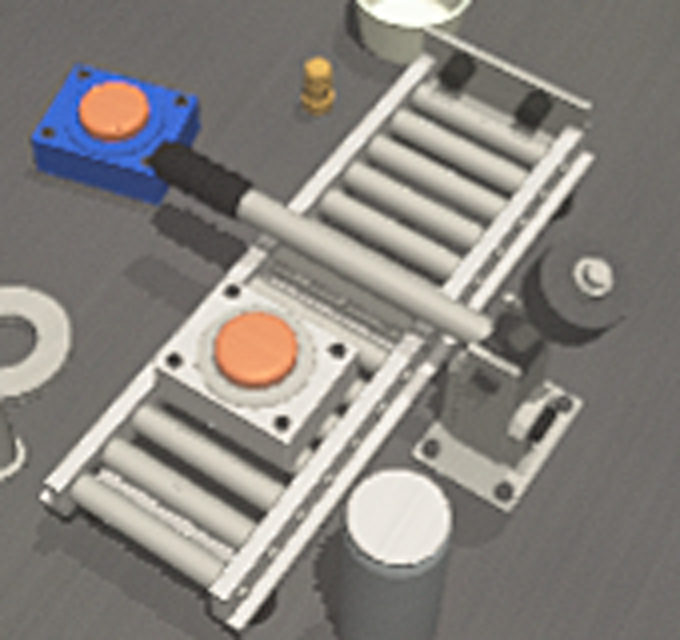

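send_rows([
  {"delta_rot": [0,0,6.2],"linear": [0,0,0],"fingers": 0},
  {"delta_rot": [0,0,6.2],"linear": [0,0,0],"fingers": 0},
  {"delta_rot": [0,0,6.2],"linear": [0,0,0],"fingers": 0},
  {"delta_rot": [0,0,0],"linear": [-0.04,-0.009,0],"fingers": 0},
  {"delta_rot": [0,0,0],"linear": [-0.04,-0.009,0],"fingers": 0},
  {"delta_rot": [0,0,0],"linear": [-0.04,-0.009,0],"fingers": 0},
  {"delta_rot": [0,0,0],"linear": [-0.04,-0.009,0],"fingers": 0},
  {"delta_rot": [0,0,0],"linear": [-0.04,-0.009,0],"fingers": 0},
  {"delta_rot": [0,0,0],"linear": [-0.04,-0.009,0],"fingers": 0},
  {"delta_rot": [0,0,0],"linear": [-0.04,-0.009,0],"fingers": 0},
  {"delta_rot": [0,0,0],"linear": [-0.04,-0.009,0],"fingers": 0},
])

```text
clock: 1.97
position: [0.2465, -0.2433, 0.2525]
ee_rot: [-0.002, -0.674, 0.738, -0.003]
contact_force: [1.0, 0.9, 0.9]
width: 0.0003
```

send_rows([
  {"delta_rot": [0,0,0],"linear": [-0.04,-0.01,0],"fingers": 0},
  {"delta_rot": [0,0,0],"linear": [-0.04,-0.01,0],"fingers": 0},
  {"delta_rot": [0,0,0],"linear": [-0.04,-0.01,0],"fingers": 0},
  {"delta_rot": [0,0,0],"linear": [-0.04,-0.01,0],"fingers": 0},
  {"delta_rot": [0,0,0],"linear": [-0.04,-0.01,0],"fingers": 0},
  {"delta_rot": [0,0,0],"linear": [-0.04,-0.01,0],"fingers": 0},
  {"delta_rot": [0,0,0],"linear": [-0.03,-0.01,0],"fingers": 0},
  {"delta_rot": [7,0,0],"linear": [0,0,0],"fingers": 0},
  {"delta_rot": [7,0,0],"linear": [0,0,0],"fingers": 0},
  {"delta_rot": [7,0,0],"linear": [0,0,0],"fingers": 0},
  {"delta_rot": [7,0,0],"linear": [0,0,0],"fingers": 0},
  {"delta_rot": [7,0,0],"linear": [0,0,0],"fingers": 0},
])

```text
clock: 2.97
position: [0.3499, 0.0344, 0.256]
ee_rot: [0.213, -0.646, 0.696, -0.233]
contact_force: [0.3, 1.8, 0.1]
width: -0.0
```

send_rows([
  {"delta_rot": [7,0,0],"linear": [0,0,0],"fingers": 0},
  {"delta_rot": [7,0,0],"linear": [0,0,0],"fingers": 0},
  {"delta_rot": [0,0,0],"linear": [0,0,0],"fingers": 0},
])

```text
clock: 3.22
position: [0.3418, 0.0359, 0.2504]
ee_rot: [0.289, -0.616, 0.662, -0.315]
contact_force: [-2.0, 1.0, -2.7]
width: -0.0001
```

```bash
python3 - <<'E'
from h import *
from scipy.spatial.transform import Rotation as R
s=manip.get_state();q=s["ee_rot"];M=R.from_quat([*q[1:],q[0]]).as_matrix()
print(s["clock"],s["position"].round(4),s["qpos"].round(2),"\n",M.round(3),"\n to (.40,.03,.075):",(M.T@(np.array([.40,.030,.075])-s["position"])).round(4),"world y-axis", (M.T@[1,0,0]).round(3))
for d in manip.masks_of("insert","top"):
    ys,xs=np.nonzero(d["pixels"]); 
    if xs.mean()<310: print("blue",w("top",[(xs.min(),ys.min()),(xs.max(),ys.min()),(xs.mean(),ys.max())],.04).round(3))
E
```

```text
3.2167 [0.3418 0.0359 0.2504] [-0.17 -0.47  2.48  0.26  0.27  1.26] 
 [[-0.075 -0.634  0.77 ]
 [-0.997  0.044 -0.061]
 [ 0.005 -0.772 -0.635]] 
 to (.40,.03,.075): [0.0007 0.0983 0.1566] world y-axis [-0.075 -0.634  0.77 ]
blue [[0.417 0.13  0.04 ]
 [0.418 0.04  0.04 ]
 [0.308 0.083 0.04 ]]
blue [[ 0.829  0.044  0.04 ]
 [ 0.829 -0.018  0.04 ]
 [ 0.452  0.019  0.04 ]]
```

send_rows([
  {"delta_rot": [-5,0,0],"linear": [0,0,0],"fingers": 0},
  {"delta_rot": [-5,0,-0.8],"linear": [0,0.035,0.02],"fingers": 0},
  {"delta_rot": [0,0,0],"linear": [0,0.03,0.02],"fingers": 0},
  {"delta_rot": [0,0,0],"linear": [0,0,0.03],"fingers": 0},
  {"delta_rot": [0,0,0],"linear": [0,0,0],"fingers": 0},
])

```text
clock: 3.68
position: [0.3585, 0.032, 0.1692]
ee_rot: [0.232, -0.642, 0.683, -0.26]
contact_force: [0.7, 0.2, 0.5]
width: 0.0003
```

```bash
cat >> h.py <<'E'
from scipy.spatial.transform import Rotation as Rr
def to(*targets):
    s=manip.get_state();q=s["ee_rot"];M=Rr.from_quat([*q[1:],q[0]]).as_matrix()
    print(s["clock"],s["position"].round(4),s["qpos"].round(2),"F",s["contact_force"].round(1));print(M.round(3))
    for t in targets: print(t,(M.T@(np.array(t)-s["position"])).round(4))
E
python3 -c "
from h import *
to((.374,.03,.13),(.425,.03,.069))"
```

```text
3.6833 [0.3585 0.032  0.1692] [-0.14 -0.24  2.53  0.23  0.14  1.28] F [0.7 0.2 0.5]
[[-0.068 -0.756  0.651]
 [-0.998  0.041 -0.056]
 [ 0.016 -0.653 -0.757]]
(0.374, 0.03, 0.13) [0.0004 0.0138 0.0399]
(0.425, 0.03, 0.069) [-0.0041  0.0151  0.1192]
```

send_rows([
  {"delta_rot": [0,0,0],"linear": [0.023,-0.023,-0.009],"fingers": 0},
  {"delta_rot": [0,0,0],"linear": [0.023,-0.023,-0.009],"fingers": 0},
  {"delta_rot": [0,0,0],"linear": [0.023,-0.023,-0.009],"fingers": 0},
  {"delta_rot": [0,0,0],"linear": [0.023,-0.023,-0.009],"fingers": 0},
  {"delta_rot": [-6.8,0,0],"linear": [0,0,0],"fingers": 0},
  {"delta_rot": [-6.8,0,0],"linear": [0,0,0],"fingers": 0},
  {"delta_rot": [-6.8,0,0],"linear": [0,0,0],"fingers": 0},
  {"delta_rot": [-6.8,0,0],"linear": [0,0,0],"fingers": 0},
  {"delta_rot": [-6.8,0,0],"linear": [0,0,0],"fingers": 0},
  {"delta_rot": [-6.8,0,0],"linear": [0,0,0],"fingers": 0},
])

```text
clock: 4.52
position: [0.4003, -0.068, 0.2666]
ee_rot: [-0.013, -0.669, 0.743, -0.018]
contact_force: [0.7, 0.7, -0.6]
width: -0.0002
```

send_rows([
  {"delta_rot": [0,-7,0],"linear": [0,-0.01,0],"fingers": 0},
  {"delta_rot": [0,-7,0],"linear": [0,-0.01,0],"fingers": 0},
  {"delta_rot": [0,-7,0],"linear": [0,-0.01,0],"fingers": 0},
  {"delta_rot": [0,-7,0],"linear": [0,-0.01,0],"fingers": 0},
  {"delta_rot": [0,-7,0],"linear": [0,-0.01,0],"fingers": 0},
  {"delta_rot": [0,-7,0],"linear": [0,-0.01,0],"fingers": 0},
  {"delta_rot": [0,-6,0],"linear": [0,-0.01,0],"fingers": 0},
  {"delta_rot": [0,0,0],"linear": [0,0,0],"fingers": 0},
])

```text
clock: 5.18
position: [0.4895, -0.0903, 0.2878]
ee_rot: [0.288, -0.623, 0.68, 0.256]
contact_force: [0.0, -1.4, -1.1]
width: 0.0003
```

```bash
python3 -c "
from h import *
to((.475,-.058,.142),(.475,.0,.084))"
```

```text
5.1833 [ 0.4895 -0.0903  0.2878] [-0.74  0.32  1.63  0.62  1.71  0.84] F [ 0.  -1.4 -1.1]
[[-0.058 -0.996  0.072]
 [-0.701  0.092  0.708]
 [-0.711 -0.01  -0.703]]
(0.475, -0.058, 0.142) [0.0819 0.0188 0.1243]
(0.475, 0.0, 0.084) [0.0825 0.0247 0.2061]
```

send_rows([
  {"delta_rot": [0,0,0],"linear": [0.023,0.007,0.033],"fingers": 0},
  {"delta_rot": [0,0,0],"linear": [0.023,0.007,0.033],"fingers": 0},
  {"delta_rot": [0,0,0],"linear": [0.023,0.007,0.033],"fingers": 0},
  {"delta_rot": [0,0,0],"linear": [0.023,0.007,0.033],"fingers": 0},
  {"delta_rot": [0,0,0],"linear": [0,0,0],"fingers": 0},
])

```text
clock: 5.6
position: [0.4706, -0.0719, 0.1306]
ee_rot: [0.277, -0.63, 0.682, 0.246]
contact_force: [-0.7, 0.1, 0.5]
width: 0.0003
```

```bash
python3 -c "
from h import *
to((.465,.0,.072))
a=manip.get_image('scene');crop('scene',190,140,330,260,5,'pics/c3.png',a)"
```

```text
5.6 [ 0.4706 -0.0719  0.1306] [-0.73  0.44  1.87  0.6   1.38  0.63] F [-0.7  0.1  0.5]
[[-0.052 -0.996  0.067]
 [-0.724  0.084  0.685]
 [-0.688 -0.013 -0.726]]
(0.465, 0.0, 0.072) [-0.0114  0.0123  0.0914]
```

View pics/c3.png

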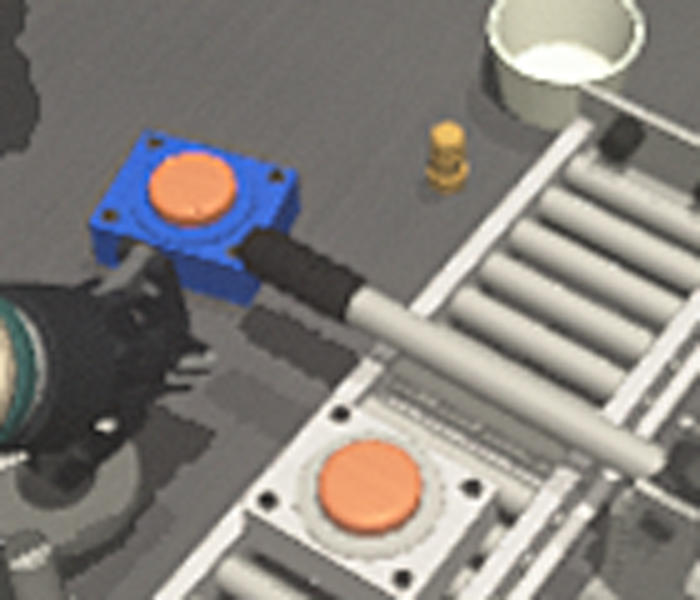

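```bash
python3 -c "
from h import *
p=proj('scene',[[.472,-.055,.112],[.4706,-.0719,.1306],[.466,-.122,.184],[.479,.028,.1],[.441,.0305,.1]]);print((p-[190,140])*5)"
```

```text
[[194.07784252 359.00866912]
 [168.39832884 359.4442225 ]
 [ 84.03043184 362.68681136]
 [296.60638837 269.75606038]
 [240.10561667 238.46892545]]
```

The fingertips show at about (195,360) in the crop, which matches the projection. The grip is clear ahead at about (297,270). Next I slide in under it.

send_rows([
  {"delta_rot": [0,0,0],"linear": [-0.004,0.004,0.023],"fingers": 0},
  {"delta_rot": [0,0,0],"linear": [-0.004,0.004,0.023],"fingers": 0},
  {"delta_rot": [0,0,0],"linear": [-0.003,0.004,0.023],"fingers": 0},
  {"delta_rot": [0,0,0],"linear": [0,0,0.02],"fingers": 0},
  {"delta_rot": [0,0,0],"linear": [0,0,0],"fingers": 0},
])

```text
clock: 6.07
position: [0.4808, -0.0097, 0.089]
ee_rot: [0.279, -0.637, 0.68, 0.232]
contact_force: [-1.2, -0.8, 0.1]
width: -0.0001
```

```bash
python3 -c "
from h import *
to((.465,.0,.072),(.545,.005,.29))"
```

```text
6.0667 [ 0.4808 -0.0097  0.089 ] [-0.62  0.46  1.98  0.69  1.21  0.59] F [-1.2 -0.8  0.1]
[[-0.032 -0.996  0.085]
 [-0.737  0.081  0.671]
 [-0.675 -0.041 -0.737]]
(0.465, 0.0, 0.072) [0.0048 0.0172 0.0177]
(0.545, 0.005, 0.29) [-0.1486 -0.0709 -0.1328]
```

send_rows([
  {"delta_rot": [0,0,0],"linear": [0.003,0.008,0.01],"fingers": 0},
  {"delta_rot": [0,0,0],"linear": [0.002,0.008,0.008],"fingers": 0},
  {"delta_rot": [0,0,0],"linear": [0,0,0],"fingers": 0},
])

```text
clock: 6.32
position: [0.4728, -0.0037, 0.0786]
ee_rot: [0.281, -0.641, 0.678, 0.225]
contact_force: [-0.7, -0.7, 0.8]
width: 0.0
```

```bash
python3 -c "
from h import *
to((.465,.0,.072),(.545,.005,.29))"
```

```text
6.3167 [ 0.4728 -0.0037  0.0786] [-0.62  0.46  2.02  0.7   1.16  0.55] F [-0.7 -0.7  0.8]
[[-0.02  -0.996  0.092]
 [-0.743  0.077  0.665]
 [-0.669 -0.055 -0.741]]
(0.465, 0.0, 0.072) [0.0018 0.0085 0.0066]
(0.545, 0.005, 0.29) [-0.1493 -0.0828 -0.1443]
```

send_rows([
  {"delta_rot": [0,0,0],"linear": [-0.006,0,0.002],"fingers": 0},
  {"delta_rot": [0,0,0],"linear": [-0.006,0,0.002],"fingers": 0},
  {"delta_rot": [0,0,0],"linear": [-0.006,-0.002,-0.006],"fingers": 0},
  {"delta_rot": [0,0,0],"linear": [-0.006,-0.002,-0.006],"fingers": 0},
  {"delta_rot": [0,0,0],"linear": [-0.006,-0.002,-0.006],"fingers": 0},
  {"delta_rot": [0,0,0],"linear": [-0.006,-0.002,-0.006],"fingers": 0},
])

```text
clock: 6.82
position: [0.4806, 0.004, 0.122]
ee_rot: [0.276, -0.645, 0.678, 0.22]
contact_force: [-3.8, -5.1, -2.2]
width: 0.0
```

```bash
python3 -c "
from h import *
to()
a=manip.get_image('scene');crop('scene',190,120,350,260,4,'pics/c4.png',a)"
```

```text
6.8167 [0.4806 0.004  0.122 ] [-0.59  0.39  1.97  0.68  1.23  0.65] F [-3.8 -5.1 -2.2]
[[-0.016 -0.996  0.091]
 [-0.753  0.072  0.654]
 [-0.658 -0.058 -0.751]]
```

View pics/c4.png

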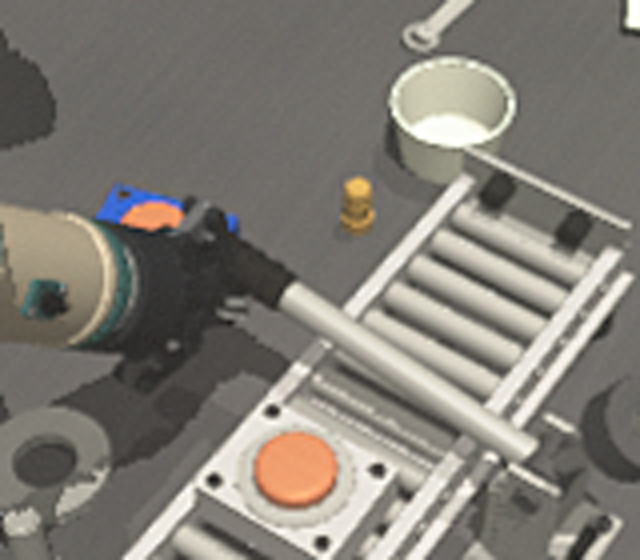

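The barrier is rising on the fingers: the weight has swung, and the grip sits on the fingers at about (250,265). I carry on along the arc.

send_rows([
  {"delta_rot": [0,0,0],"linear": [-0.006,-0.003,-0.006],"fingers": 0},
  {"delta_rot": [0,0,0],"linear": [-0.006,-0.003,-0.006],"fingers": 0},
  {"delta_rot": [0,0,0],"linear": [-0.006,-0.003,-0.006],"fingers": 0},
  {"delta_rot": [0,0,0],"linear": [-0.006,-0.004,-0.006],"fingers": 0},
  {"delta_rot": [0,0,0],"linear": [-0.006,-0.005,-0.005],"fingers": 0},
  {"delta_rot": [0,0,0],"linear": [-0.006,-0.005,-0.005],"fingers": 0},
  {"delta_rot": [0,0,0],"linear": [-0.006,-0.005,-0.005],"fingers": 0},
  {"delta_rot": [0,0,0],"linear": [-0.006,-0.005,-0.005],"fingers": 0},
])

```text
clock: 7.53
position: [0.5089, 0.0039, 0.1964]
ee_rot: [0.27, -0.648, 0.679, 0.216]
contact_force: [-5.2, -10.1, 0.0]
width: -0.0004
```

```bash
python3 -c "
from h import *
to()
a=manip.get_image('scene');crop('scene',190,100,370,280,3,'pics/c5.png',a)"
```

```text
7.5333 [0.5089 0.0039 0.1964] [-0.55  0.32  1.82  0.65  1.38  0.81] F [ -5.2 -10.1   0. ]
[[-0.015 -0.996  0.086]
 [-0.763  0.067  0.643]
 [-0.646 -0.056 -0.761]]
```

View pics/c5.png

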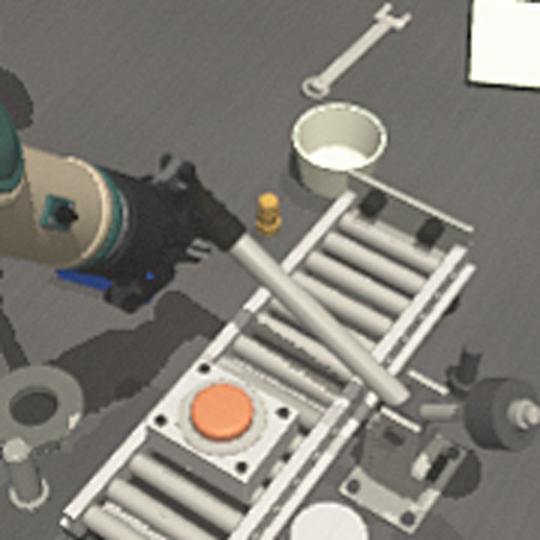

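The arm is at about 0.45 rad on the fingers, with the weight swinging down at (500,412). I continue past balance with slightly less sideways push.

send_rows([
  {"delta_rot": [0,0,0],"linear": [-0.004,-0.006,-0.006],"fingers": 0},
  {"delta_rot": [0,0,0],"linear": [-0.004,-0.006,-0.006],"fingers": 0},
  {"delta_rot": [0,0,0],"linear": [-0.005,-0.006,-0.006],"fingers": 0},
  {"delta_rot": [0,0,0],"linear": [-0.005,-0.006,-0.006],"fingers": 0},
  {"delta_rot": [0,0,0],"linear": [-0.005,-0.006,-0.006],"fingers": 0},
  {"delta_rot": [0,0,0],"linear": [-0.005,-0.006,-0.006],"fingers": 0},
  {"delta_rot": [0,0,0],"linear": [-0.005,-0.007,-0.006],"fingers": 0},
  {"delta_rot": [0,0,0],"linear": [-0.005,-0.007,-0.006],"fingers": 0},
  {"delta_rot": [0,0,0],"linear": [-0.005,-0.007,-0.006],"fingers": 0},
  {"delta_rot": [0,0,0],"linear": [-0.005,-0.007,-0.006],"fingers": 0},
])

```text
clock: 8.42
position: [0.576, -0.0004, 0.2916]
ee_rot: [0.275, -0.647, 0.678, 0.215]
contact_force: [-0.4, -0.4, 0.1]
width: -0.0001
```

send_rows([
  {"delta_rot": [0,0,0],"linear": [-0.005,-0.007,-0.006],"fingers": 0},
  {"delta_rot": [0,0,0],"linear": [0,0,0],"fingers": 0},
  {"delta_rot": [0,0,0],"linear": [0,0,0],"fingers": 0},
  {"delta_rot": [0,0,0],"linear": [0,0,0],"fingers": 0},
  {"delta_rot": [0,0,0],"linear": [0,0,0],"fingers": 0},
  {"delta_rot": [0,0,0],"linear": [0,0,0],"fingers": 0},
  {"delta_rot": [0,0,0],"linear": [0,0,0],"fingers": 0},
  {"delta_rot": [0,0,0],"linear": [0,0,0],"fingers": 0},
  {"delta_rot": [0,0,0],"linear": [0,0,0],"fingers": 0},
  {"delta_rot": [0,0,0],"linear": [0,0,0],"fingers": 0},
  {"delta_rot": [0,0,0],"linear": [0,0,0],"fingers": 0},
  {"delta_rot": [0,0,0],"linear": [0,0,0],"fingers": 0},
])

```text
clock: 9.42
position: [0.5831, 0.0022, 0.3034]
ee_rot: [0.277, -0.647, 0.676, 0.217]
contact_force: [0.3, -0.4, 0.1]
width: -0.0
```

```bash
python3 -c "
from h import *
to((.55,-.18,.25))
a=manip.get_image('scene');crop('scene',190,80,400,300,2.7,'pics/c6.png',a)"
```

```text
9.4167 [0.5831 0.0022 0.3034] [-0.5   0.33  1.53  0.67  1.58  1.03] F [ 0.3 -0.4  0.1]
[[-0.009 -0.996  0.093]
 [-0.755  0.068  0.652]
 [-0.656 -0.065 -0.752]]
(0.55, -0.18, 0.25) [ 0.1729  0.024  -0.0818]
```

View pics/c6.png

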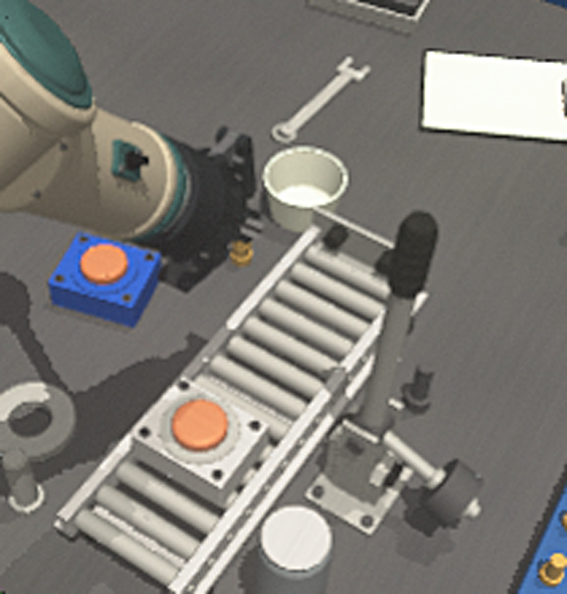

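The barrier stands upright, with the grip at (415,235) in the crop and the weight low behind the post at (455,490). The gripper is touching nothing. Next I move behind the insert.

send_rows([
  {"delta_rot": [0,0,0],"linear": [0.03,0,-0.025],"fingers": 0.04},
  {"delta_rot": [0,0,0],"linear": [0.03,0,-0.025],"fingers": 0.04},
  {"delta_rot": [0,0,0],"linear": [0.03,0,-0.025],"fingers": 0.04},
  {"delta_rot": [0,0,0],"linear": [0.03,0,-0.025],"fingers": 0.04},
  {"delta_rot": [0,0,0],"linear": [0.03,0,-0.025],"fingers": 0.04},
  {"delta_rot": [0,7,0],"linear": [0,0,0],"fingers": 0.04},
  {"delta_rot": [0,7,0],"linear": [0,0,0],"fingers": 0.04},
  {"delta_rot": [0,7,0],"linear": [0,0,0],"fingers": 0.04},
  {"delta_rot": [0,7,0],"linear": [0,0,0],"fingers": 0.04},
  {"delta_rot": [0,7,0],"linear": [0,0,0],"fingers": 0.04},
  {"delta_rot": [0,6,0],"linear": [0,0,0],"fingers": 0.04},
])

```text
clock: 10.38
position: [0.5708, -0.214, 0.2894]
ee_rot: [0.014, -0.677, 0.736, -0.026]
contact_force: [-0.3, -0.2, 0.2]
width: 0.0402
```

send_rows([
  {"delta_rot": [0,0,-7],"linear": [0,0,0],"fingers": 0.04},
  {"delta_rot": [0,0,-7],"linear": [0,0,0],"fingers": 0.04},
  {"delta_rot": [0,0,-7],"linear": [0,0,0],"fingers": 0.04},
  {"delta_rot": [0,0,-7],"linear": [0,0,0],"fingers": 0.04},
  {"delta_rot": [0,0,-7],"linear": [0,0,0],"fingers": 0.04},
  {"delta_rot": [0,0,-7],"linear": [0,0,0],"fingers": 0.04},
  {"delta_rot": [0,0,-7],"linear": [0,0,0],"fingers": 0.04},
  {"delta_rot": [0,0,-7],"linear": [0,0,0],"fingers": 0.04},
  {"delta_rot": [0,0,-7],"linear": [0,0,0],"fingers": 0.04},
  {"delta_rot": [0,0,-7],"linear": [0,0,0],"fingers": 0.04},
  {"delta_rot": [0,0,-7],"linear": [0,0,0],"fingers": 0.04},
  {"delta_rot": [0,0,-7],"linear": [0,0,0],"fingers": 0.04},
])

```text
clock: 11.38
position: [0.5711, -0.2037, 0.2925]
ee_rot: [0.006, 0.997, -0.076, 0.03]
contact_force: [0.2, 0.6, 0.7]
width: 0.0399
```

```bash
cat >> h.py <<'E'
Lo=np.array([.591,.0213]);Ly=np.array([.061,.998]);Lx=np.array([.998,-.061])
def insert_pose(n="top"):
    b=None
    for d in manip.masks_of("insert",n):
        m=d["pixels"];im=manip.get_image(n) if b is None else b;b=im
        ys,xs=np.nonzero(m);h=cv2.cvtColor(im,cv2.COLOR_RGB2HSV)
        o=m&(h[...,0]<22)&(h[...,1]>120);yo,xo=np.nonzero(o)
        if len(xo)<10: continue
        p=w(n,[(xo.mean(),yo.mean())],.112)[0][:2]-Lo
        if abs(p@Lx)<.05 and abs(p@Ly)<.25: print(n,"insert core lane x,y",(p@Lx).round(4),(p@Ly).round(4),round(float(d["p"]),2),len(xo))
E
python3 -c "
from h import *
g=Lo+Ly*-.170; print(g)
to((*g,.25),(*g,.094))
insert_pose();insert_pose('scene')"
```

```text
[ 0.58063 -0.14836]
11.3833 [ 0.5711 -0.2037  0.2925] [-0.46  0.27  1.42  0.01  1.39 -0.32] F [0.2 0.6 0.7]
[[ 0.987 -0.151  0.06 ]
 [-0.15  -0.989 -0.016]
 [ 0.061  0.007 -0.998]]
(np.float64(0.58063), np.float64(-0.14836), 0.25) [-0.0015 -0.0565  0.0421]
(np.float64(0.58063), np.float64(-0.14836), 0.094) [-0.0111 -0.0575  0.1978]
top insert core lane x,y -0.0025 -0.0901 0.86 168
scene insert core lane x,y 0.0024 -0.0955 0.56 298
```

send_rows([
  {"delta_rot": [0.9,-3.4,-5.1],"linear": [0,0,0],"fingers": 0.04},
  {"delta_rot": [0,0,0],"linear": [0.001,-0.012,0.035],"fingers": 0.04},
  {"delta_rot": [0,0,0],"linear": [0.001,-0.012,0.035],"fingers": 0.04},
  {"delta_rot": [0,0,0],"linear": [0.001,-0.012,0.035],"fingers": 0.04},
  {"delta_rot": [0,0,0],"linear": [0.001,-0.012,0.035],"fingers": 0.04},
  {"delta_rot": [0,0,0],"linear": [0,0,0],"fingers": 0.04},
])

```text
clock: 12.08
position: [0.5823, -0.1564, 0.153]
ee_rot: [-0.001, 0.999, -0.043, 0.005]
contact_force: [-2.1, 0.6, -1.1]
width: 0.04
```

```bash
python3 -c "
from h import *
g=Lo+Ly*-.165-Lx*.002
to((*g,.15),(*g,.092))"
```

```text
12.0833 [ 0.5823 -0.1564  0.153 ] [-0.38  0.38  1.61  0.01  1.14 -0.3 ] F [-2.1  0.6 -1.1]
[[ 0.996 -0.086  0.011]
 [-0.086 -0.996  0.002]
 [ 0.01  -0.003 -1.   ]]
(np.float64(0.578939), np.float64(-0.143248), 0.15) [-0.0045 -0.0128  0.003 ]
(np.float64(0.578939), np.float64(-0.143248), 0.092) [-0.0051 -0.0126  0.061 ]
```

send_rows([
  {"delta_rot": [0,0,-1.4],"linear": [-0.002,-0.002,0.025],"fingers": 0.04},
  {"delta_rot": [0,0,0],"linear": [-0.002,-0.002,0.022],"fingers": 0.04},
  {"delta_rot": [0,0,0],"linear": [-0.001,-0.002,0.012],"fingers": 0.04},
  {"delta_rot": [0,0,0],"linear": [0,0,0],"fingers": 0.04},
  {"delta_rot": [0,0,0],"linear": [0,0,0],"fingers": 0.04},
])

```text
clock: 12.5
position: [0.5815, -0.1523, 0.0972]
ee_rot: [0.0, 0.999, -0.034, 0.008]
contact_force: [0.8, -0.0, 0.8]
width: 0.0401
```

```bash
python3 -c "
from h import *
to()
s=manip.get_state();p=s['position'][:2]-Lo;print(p@Lx,p@Ly)
a=manip.get_image('scene');crop('scene',200,180,340,320,4,'pics/c7.png',a)"
```

```text
12.5 [ 0.5815 -0.1523  0.0972] [-0.37  0.43  1.69  0.01  1.01 -0.31] F [ 0.8 -0.   0.8]
[[ 0.998 -0.067  0.015]
 [-0.067 -0.998 -0.001]
 [ 0.015  0.    -1.   ]]
0.0011563180665158934 -0.1738557531022579
```

View pics/c7.png

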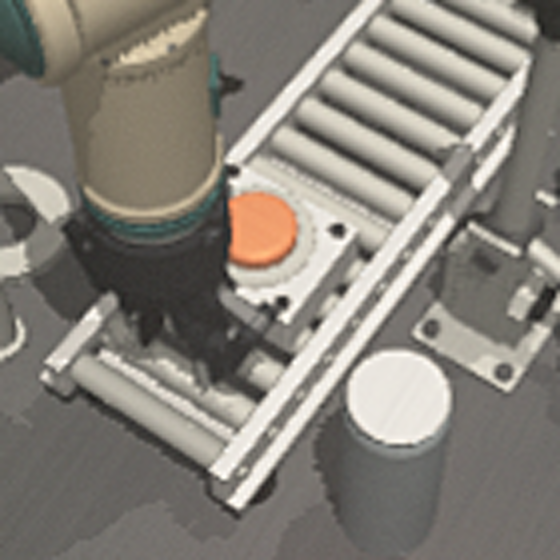

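The fingers are down on the rollers behind the insert, at about (210,350) in the crop, clear of the spray can. I start the slow push.

send_rows([
  {"delta_rot": [0,0,0],"linear": [0,-0.004,0.003],"fingers": 0.04},
  {"delta_rot": [0,0,0],"linear": [0,-0.004,0.002],"fingers": 0.04},
  {"delta_rot": [0,0,0],"linear": [0,-0.004,0],"fingers": 0.04},
  {"delta_rot": [0,0,0],"linear": [0,-0.004,0],"fingers": 0.04},
  {"delta_rot": [0,0,0],"linear": [0,-0.003,0],"fingers": 0.04},
  {"delta_rot": [0,0,0],"linear": [0,-0.002,0],"fingers": 0.04},
  {"delta_rot": [0,0,0],"linear": [0,-0.002,0],"fingers": 0.04},
  {"delta_rot": [0,0,0],"linear": [0,-0.002,0],"fingers": 0.04},
  {"delta_rot": [0,0,0],"linear": [0,-0.002,0],"fingers": 0.04},
  {"delta_rot": [0,0,0],"linear": [0,-0.002,0],"fingers": 0.04},
  {"delta_rot": [0,0,0],"linear": [0,-0.002,0],"fingers": 0.04},
  {"delta_rot": [0,0,0],"linear": [0,-0.002,0],"fingers": 0.04},
])

```text
clock: 13.55
position: [0.5885, -0.119, 0.0992]
ee_rot: [0.003, 0.999, -0.035, 0.014]
contact_force: [0.5, -1.4, 0.4]
width: 0.0399
```

send_rows([
  {"delta_rot": [0,0,0],"linear": [0,-0.003,0],"fingers": 0.04},
  {"delta_rot": [0,0,0],"linear": [0,-0.003,0],"fingers": 0.04},
  {"delta_rot": [0,0,0],"linear": [0,-0.003,0],"fingers": 0.04},
  {"delta_rot": [0,0,0],"linear": [0,-0.003,0],"fingers": 0.04},
  {"delta_rot": [0,0,0],"linear": [0,-0.003,0],"fingers": 0.04},
  {"delta_rot": [0,0,0],"linear": [0,-0.003,0],"fingers": 0.04},
  {"delta_rot": [0,0,0],"linear": [0,-0.003,0],"fingers": 0.04},
  {"delta_rot": [0,0,0],"linear": [0,-0.003,0],"fingers": 0.04},
  {"delta_rot": [0,0,0],"linear": [0,-0.003,0],"fingers": 0.04},
  {"delta_rot": [0,0,0],"linear": [0,-0.003,0],"fingers": 0.04},
  {"delta_rot": [0,0,0],"linear": [0,-0.003,0],"fingers": 0.04},
  {"delta_rot": [0,0,0],"linear": [0,-0.003,0],"fingers": 0.04},
])

```text
clock: 14.55
position: [0.5911, -0.0801, 0.0992]
ee_rot: [0.004, 0.999, -0.034, 0.014]
contact_force: [-0.9, -1.3, 0.4]
width: 0.0401
```

```bash
cat >> h.py <<'E'
def st():
    to();s=manip.get_state();p=s['position'][:2]-Lo;print("tcp lane",(p@Lx).round(4),(p@Ly).round(4));insert_pose();insert_pose("scene")
E
python3 -c "
from h import *
st()"
```

```text
14.55 [ 0.5911 -0.0801  0.0992] [-0.25  0.42  1.71 -0.    0.99 -0.18] F [-0.9 -1.3  0.4]
[[ 0.997 -0.069  0.027]
 [-0.069 -0.998 -0.009]
 [ 0.028  0.007 -1.   ]]
tcp lane 0.0063 -0.1012
top insert core lane x,y -0.0047 -0.0611 0.89 53
```

send_rows([
  {"delta_rot": [0,-1.5,0],"linear": [-0.001,-0.004,0.002],"fingers": 0.04},
  {"delta_rot": [0,0,0],"linear": [-0.001,-0.004,0.002],"fingers": 0.04},
  {"delta_rot": [0,0,0],"linear": [-0.001,-0.004,0.001],"fingers": 0.04},
  {"delta_rot": [0,0,0],"linear": [-0.0005,-0.004,0],"fingers": 0.04},
  {"delta_rot": [0,0,0],"linear": [-0.0005,-0.004,0],"fingers": 0.04},
  {"delta_rot": [0,0,0],"linear": [-0.0005,-0.004,0],"fingers": 0.04},
  {"delta_rot": [0,0,0],"linear": [-0.0005,-0.004,0],"fingers": 0.04},
  {"delta_rot": [0,0,0],"linear": [0,-0.004,0],"fingers": 0.04},
  {"delta_rot": [0,0,0],"linear": [0,-0.004,0],"fingers": 0.04},
  {"delta_rot": [0,0,0],"linear": [0,-0.004,0],"fingers": 0.04},
  {"delta_rot": [0,0,0],"linear": [0,-0.004,0],"fingers": 0.04},
  {"delta_rot": [0,0,0],"linear": [0,-0.004,0],"fingers": 0.04},
])

```text
clock: 15.75
position: [0.5904, -0.0296, 0.0938]
ee_rot: [0.004, 0.999, -0.035, 0.003]
contact_force: [0.9, -1.7, -0.1]
width: 0.0396
```

send_rows([
  {"delta_rot": [0,0,0],"linear": [0,-0.004,0],"fingers": 0.04},
  {"delta_rot": [0,0,0],"linear": [0,-0.004,0],"fingers": 0.04},
  {"delta_rot": [0,0,0],"linear": [0,-0.004,0],"fingers": 0.04},
  {"delta_rot": [0,0,0],"linear": [0,-0.004,0],"fingers": 0.04},
  {"delta_rot": [0,0,0],"linear": [0,-0.004,0],"fingers": 0.04},
  {"delta_rot": [0,0,0],"linear": [0,-0.004,0],"fingers": 0.04},
  {"delta_rot": [0,0,0],"linear": [0,-0.004,0],"fingers": 0.04},
  {"delta_rot": [0,0,0],"linear": [0,-0.004,0],"fingers": 0.04},
  {"delta_rot": [0,0,0],"linear": [0,-0.004,0],"fingers": 0.04},
  {"delta_rot": [0,0,0],"linear": [0,-0.004,0],"fingers": 0.04},
])

```text
clock: 16.58
position: [0.5933, 0.0147, 0.0938]
ee_rot: [0.005, 0.999, -0.035, 0.003]
contact_force: [-0.1, -0.2, 1.2]
width: 0.0398
```

```bash
python3 -c "
from h import *
st()"
```

```text
16.5833 [0.5933 0.0147 0.0938] [-0.09  0.43  1.7  -0.01  1.   -0.01] F [-0.1 -0.2  1.2]
[[ 0.998 -0.069  0.005]
 [-0.069 -0.998 -0.009]
 [ 0.006  0.009 -1.   ]]
tcp lane 0.0027 -0.0064
```

send_rows([
  {"delta_rot": [0,0,0],"linear": [0,-0.003,0],"fingers": 0.04},
  {"delta_rot": [0,0,0],"linear": [0,-0.003,0],"fingers": 0.04},
  {"delta_rot": [0,0,0],"linear": [0,-0.003,0],"fingers": 0.04},
  {"delta_rot": [0,0,0],"linear": [0,-0.003,0],"fingers": 0.04},
  {"delta_rot": [0,0,0],"linear": [0,-0.003,0],"fingers": 0.04},
  {"delta_rot": [0,0,0],"linear": [0,-0.003,0],"fingers": 0.04},
  {"delta_rot": [0,0,0],"linear": [0,-0.003,0],"fingers": 0.04},
  {"delta_rot": [0,0,0],"linear": [0,-0.003,0],"fingers": 0.04},
  {"delta_rot": [0,0,0],"linear": [0,-0.003,0],"fingers": 0.04},
  {"delta_rot": [0,0,0],"linear": [0,-0.003,0],"fingers": 0.04},
  {"delta_rot": [0,0,0],"linear": [0,-0.003,0],"fingers": 0.04},
  {"delta_rot": [0,0,0],"linear": [0,-0.003,0],"fingers": 0.04},
])

```text
clock: 17.78
position: [0.5952, 0.0528, 0.0931]
ee_rot: [0.005, 0.999, -0.035, 0.002]
contact_force: [-0.8, -1.0, 0.7]
width: 0.04
```

send_rows([
  {"delta_rot": [0,0,0],"linear": [0,-0.002,0],"fingers": 0.04},
  {"delta_rot": [0,0,0],"linear": [0,-0.002,0],"fingers": 0.04},
  {"delta_rot": [0,0,0],"linear": [0,-0.002,0],"fingers": 0.04},
  {"delta_rot": [0,0,0],"linear": [0,-0.002,0],"fingers": 0.04},
  {"delta_rot": [0,0,0],"linear": [0,-0.002,0],"fingers": 0.04},
  {"delta_rot": [0,0,0],"linear": [0,-0.002,0],"fingers": 0.04},
  {"delta_rot": [0,0,0],"linear": [0,-0.002,0],"fingers": 0.04},
  {"delta_rot": [0,0,0],"linear": [0,-0.002,0],"fingers": 0.04},
  {"delta_rot": [0,0,0],"linear": [0,-0.002,0],"fingers": 0.04},
  {"delta_rot": [0,0,0],"linear": [0,-0.002,0],"fingers": 0.04},
  {"delta_rot": [0,0,0],"linear": [0,-0.002,0],"fingers": 0.04},
  {"delta_rot": [0,0,0],"linear": [0,-0.002,0],"fingers": 0.04},
])

```text
clock: 18.78
position: [0.597, 0.0796, 0.0928]
ee_rot: [0.005, 0.999, -0.035, 0.002]
contact_force: [0.2, 0.5, 0.5]
width: 0.04
```

```bash
python3 -c "
from h import *
st()
crop('scene',200,110,390,260,4,'pics/c8.png')"
```

```text
18.7833 [0.597  0.0796 0.0928] [ 0.02  0.45  1.68 -0.01  1.01  0.1 ] F [0.2 0.5 0.5]
[[ 0.998 -0.07   0.003]
 [-0.07  -0.997 -0.01 ]
 [ 0.004  0.01  -1.   ]]
tcp lane 0.0024 0.0585
```

View pics/c8.png

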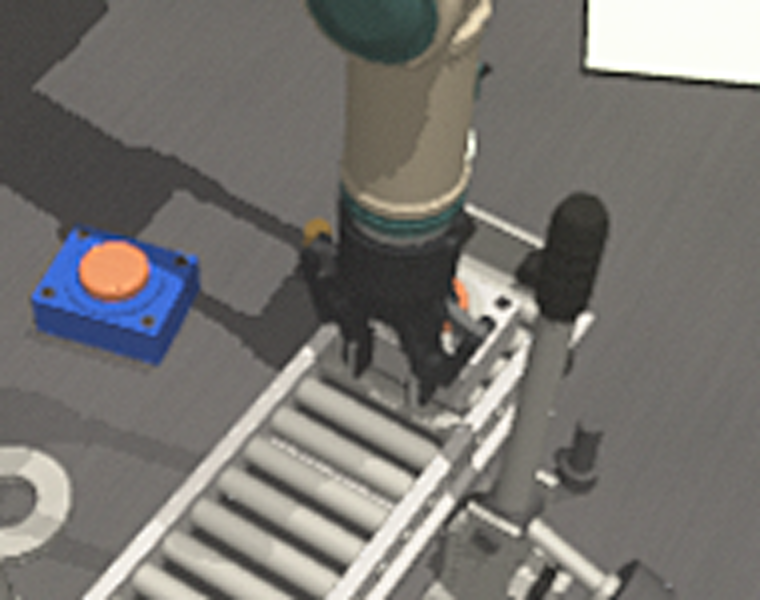

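The insert is ahead of the fingers and nearing the stop, with its core visible at about (458,300). The barrier stays up. I creep on.

send_rows([
  {"delta_rot": [0,0,0],"linear": [0,-0.002,0],"fingers": 0.04},
  {"delta_rot": [0,0,0],"linear": [0,-0.002,0],"fingers": 0.04},
  {"delta_rot": [0,0,0],"linear": [0,-0.002,0],"fingers": 0.04},
  {"delta_rot": [0,0,0],"linear": [0,-0.002,0],"fingers": 0.04},
  {"delta_rot": [0,0,0],"linear": [0,-0.002,0],"fingers": 0.04},
  {"delta_rot": [0,0,0],"linear": [0,-0.002,0],"fingers": 0.04},
  {"delta_rot": [0,0,0],"linear": [0,-0.002,0],"fingers": 0.04},
  {"delta_rot": [0,0,0],"linear": [0,-0.002,0],"fingers": 0.04},
  {"delta_rot": [0,0,0],"linear": [0,-0.0015,0],"fingers": 0.04},
  {"delta_rot": [0,0,0],"linear": [0,-0.0015,0],"fingers": 0.04},
  {"delta_rot": [0,0,0],"linear": [0,-0.0015,0],"fingers": 0.04},
  {"delta_rot": [0,0,0],"linear": [0,-0.0015,0],"fingers": 0.04},
])

```text
clock: 20.03
position: [0.5984, 0.1026, 0.0927]
ee_rot: [0.006, 0.999, -0.035, 0.001]
contact_force: [0.0, -1.0, 0.6]
width: 0.0404
```

send_rows([
  {"delta_rot": [0,0,0],"linear": [0,-0.0015,0],"fingers": 0.04},
  {"delta_rot": [0,0,0],"linear": [0,-0.0015,0],"fingers": 0.04},
  {"delta_rot": [0,0,0],"linear": [0,-0.0015,0],"fingers": 0.04},
  {"delta_rot": [0,0,0],"linear": [0,-0.0015,0],"fingers": 0.04},
  {"delta_rot": [0,0,0],"linear": [0,-0.0015,0],"fingers": 0.04},
])

```text
clock: 20.45
position: [0.599, 0.111, 0.0925]
ee_rot: [0.006, 0.999, -0.035, 0.002]
contact_force: [0.1, -0.5, 1.0]
width: 0.04
```

```bash
python3 -c "
from h import *
st()"
```

```text
20.45 [0.599  0.111  0.0925] [ 0.08  0.45  1.66 -0.01  1.02  0.15] F [ 0.1 -0.5  1. ]
[[ 0.998 -0.07   0.003]
 [-0.07  -0.997 -0.011]
 [ 0.003  0.011 -1.   ]]
tcp lane 0.0025 0.09
```

Expected contact is at TCP lane y ≈ 0.099, so I creep further in small lots while watching the force.

send_rows([
  {"delta_rot": [0,0,0],"linear": [0,-0.0015,0],"fingers": 0.04},
  {"delta_rot": [0,0,0],"linear": [0,-0.0015,0],"fingers": 0.04},
  {"delta_rot": [0,0,0],"linear": [0,-0.0015,0],"fingers": 0.04},
  {"delta_rot": [0,0,0],"linear": [0,-0.0015,0],"fingers": 0.04},
])

```text
clock: 20.98
position: [0.5993, 0.1166, 0.0924]
ee_rot: [0.006, 0.999, -0.035, 0.001]
contact_force: [-0.8, -0.9, 1.0]
width: 0.04
```

send_rows([
  {"delta_rot": [0,0,0],"linear": [0,-0.001,0],"fingers": 0.04},
  {"delta_rot": [0,0,0],"linear": [0,-0.001,0],"fingers": 0.04},
  {"delta_rot": [0,0,0],"linear": [0,-0.001,0],"fingers": 0.04},
])

```text
clock: 21.23
position: [0.5992, 0.1184, 0.0924]
ee_rot: [0.008, 0.999, -0.034, 0.001]
contact_force: [-1.3, -5.3, 0.7]
width: 0.0398
```

send_rows([
  {"delta_rot": [0,0,0],"linear": [0,-0.001,0],"fingers": 0.04},
  {"delta_rot": [0,0,0],"linear": [0,-0.001,0],"fingers": 0.04},
])

```text
clock: 21.4
position: [0.599, 0.1188, 0.0924]
ee_rot: [0.009, 0.999, -0.034, 0.0]
contact_force: [-1.3, -5.8, 2.0]
width: 0.0402
```

The push force has risen to about 6 N at the expected place, so the insert is at the stop. I back off gently.

send_rows([
  {"delta_rot": [0,0,0],"linear": [0,0.002,0],"fingers": 0.04},
  {"delta_rot": [0,0,0],"linear": [0,0.006,0],"fingers": 0.04},
  {"delta_rot": [0,0,0],"linear": [0,0.02,0],"fingers": 0.04},
  {"delta_rot": [0,0,0],"linear": [0,0.03,0],"fingers": 0.04},
  {"delta_rot": [0,0,0],"linear": [0,0.03,-0.01],"fingers": 0.04},
  {"delta_rot": [0,0,0],"linear": [0,0.03,-0.02],"fingers": 0.04},
  {"delta_rot": [0,0,0],"linear": [0,0.02,-0.03],"fingers": 0.04},
  {"delta_rot": [0,0,0],"linear": [0,0.02,-0.035],"fingers": 0.04},
  {"delta_rot": [0,0,0],"linear": [0,0.02,-0.035],"fingers": 0.04},
  {"delta_rot": [0,0,0],"linear": [-0.01,0.02,-0.03],"fingers": 0.04},
  {"delta_rot": [0,0,0],"linear": [-0.02,0.03,0],"fingers": 0.04},
  {"delta_rot": [0,0,0],"linear": [0,0,0],"fingers": 0.04},
])

```text
clock: 22.4
position: [0.5537, -0.1089, 0.2588]
ee_rot: [0.002, 0.999, -0.034, 0.002]
contact_force: [-0.4, 0.8, -0.6]
width: 0.0403
```

```bash
python3 -c "
from h import *
st()
im=manip.get_image('top');crop('top',200,130,370,300,3,'pics/c9.png',im)
b=manip.get_image('scene');A=cv2.imread('pics/c9.png')
c=cv2.cvtColor(cv2.resize(b[110:310,190:380],None,fx=2.5,fy=2.55),cv2.COLOR_RGB2BGR)
h=min(A.shape[0],c.shape[0]);o=np.hstack([A[:h],c[:h]]);o=cv2.resize(o,(800,int(o.shape[0]*800/o.shape[1])));cv2.imwrite('pics/f.png',o)"
```

```text
22.4 [ 0.5537 -0.1089  0.2588] [-0.32  0.26  1.53 -0.    1.35 -0.25] F [-0.4  0.8 -0.6]
[[ 0.998 -0.069  0.004]
 [-0.069 -0.998 -0.004]
 [ 0.005  0.003 -1.   ]]
tcp lane -0.0293 -0.1322
top insert core lane x,y -0.0021 0.144 0.48 96
scene insert core lane x,y 0.018 0.1573 0.83 24
```

View pics/f.png

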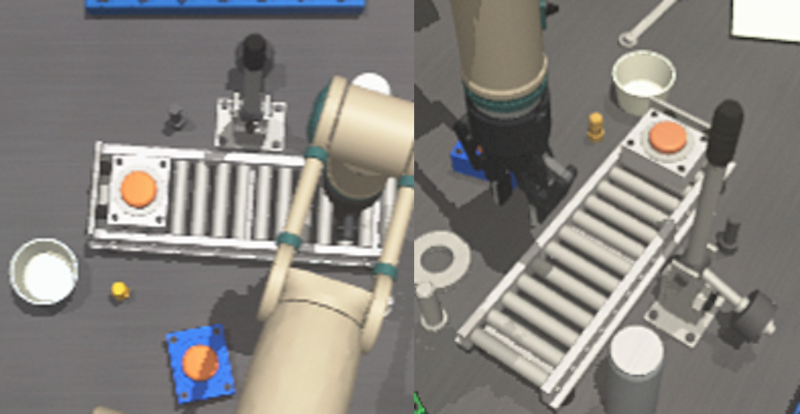

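```bash
python3 -c "
from h import *
for n in('top','scene'):
    im=manip.get_image(n);h=cv2.cvtColor(im,cv2.COLOR_RGB2HSV)
    k,l,s,c=cv2.connectedComponentsWithStats(((h[...,0]<22)&(h[...,1]>110)&(h[...,2]>90)).astype(np.uint8))
    for i in range(1,k):
        p=w(n,[c[i]],.111)[0][:2]-Lo
        if s[i][4]>60 and abs(p@Lx)<.05 and abs(p@Ly)<.25: print(n,s[i],(p@Lx).round(4),(p@Ly).round(4))
im=manip.get_image('top');crop('top',228,140,288,230,6,'pics/g.png',im)
"
```

```text
top [250 200  14  15 166] -0.0013 0.1497
scene [306 169  18  15 220] 0.0032 0.1441
```

View pics/g.png

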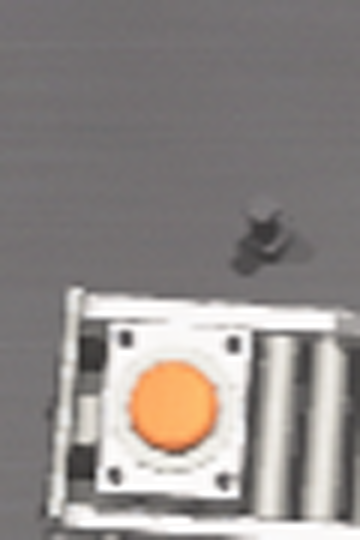

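```bash
python3 -c "
from h import *
print(manip.sign_off())"
```

```text
the job is handed in; nothing more can be done
None
```

I raised the barrier and pushed the insert up to the end stop, then handed the job in at about 23 s of the 64 s allowed. No verdict was reported.

- **Barrier:** I pushed it up from below the grip with the closed fingers, coming from the side. A first try from the front ran out of joint range before it touched anything. The arm swung over by itself and still stood upright in the last pictures. The highest contact reading I saw while lifting was about 11 N, mostly sideways.
- **Insert:** I pushed it along the rollers at 50 mm/s or less, slowing to about 12 mm/s near the end. It stopped with about 6 N on the fingers where contact with the stop was expected.
- **Last checks:**
  - The top camera put the insert at lane y = 0.1497 m, against an expected 0.150 m, and it looks in touch with the buffers.
  - The scene camera read 0.1441 m. It had also read about 5 mm low before the push, and both cameras agree on roughly 240 mm of travel.
  - An earlier reading of 0.144 m from the top camera came from a mask covering only part of the core, so I remeasured it.
  - I cannot rule out a gap of about a millimetre from the buffers springing back.
- **Other things on the bench:** Those visible in the last pictures look unmoved. I did not remeasure them. The gripper ended clear of everything.

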